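Get the stapler out from behind the desk things

ROBOT

A 6-joint arm with a two-finger parallel gripper is mounted at the origin on the work surface. World frame = base frame: x ahead of the robot, y to its left, z up, the work surface at z = 0. Lengths are in m, angles in rad, forces in N, time in s.
With the tool pointing down it reaches from about 0.25 to 0.725 m from the base axis. Payload 4 kg.
Tool frame: the origin (TCP) lies midway between the tips of the shut fingers; the grasp point (between the pads) lies grip_point_offset behind it (grip_point_offset is the distance from the TCP to the grasp point, in m); z points along the fingers, y is the line along which they close (so a half turn about z gives the same grasp; the last joint's range is limited). The gripper opens to 85 mm and grips with 20 to 120 N. Pads are 22 mm wide; open, the fingers measure 114 mm over their backs; the gripper's body (76 mm by 85 mm) begins 54 mm behind the grasp point. The pads swing forward as they close: fully open they stand 13 mm farther back than shut.
Start: joints at [-1.342, 0.241, 0.005, 1.335, 0, 1.571], TCP at [0.113, -0.487, 0.231] pointing down, gripper open.
Joint ranges: [-2.72, 2.72], [-1.05, 1.87], [-1.09, 1.28], [-1.99, 2.15], [-1.42, 1.44], [-3.14, 3.14]. Speed limits (rad/s): [2.79, 2.79, 3.14, 3.14, 3.14, 3.14].

INTERFACE

Orientations are given as a unit quaternion [x, y, z, w].
In Python, from workcell import * gives the robot as it stands. The module is installed in compiled form; this text tells all that it offers.
- The arm moves only by the tool arm_command, never from a script. Its arguments are lists of equal length, an entry for each row: "slide": the shift along the tool's x, y, z in cm, a list of three; "spin": the turn about the tool's z in degrees. A call has exactly 5 rows; each row is the pose to reach, as a shift and turn from the pose commanded when the call began, along the tool's axes at that moment; what a row does not reach only later rows make up. A row lasts 1/8 s, in which the tool goes at most 62.5 mm and 10.7 degrees, less where a joint would pass 70% of its speed; a pose out of reach is approached as far as the arm can. A call with a gripper value outside its range is refused whole. "jaw" is the finger opening in cm, from 0 to 8.54, set as the call begins (left out, the last holds). The fingers move at their own pace and stop on an object; the grip force is fixed at half the most. Time passes only in rows, so rows that repeat a pose let the fingers close, or fill a call up. It gives the time, the measured TCP pose, the force, the opening and the grip force at its end, in the units of the state.
- get_obs(): the state, without advancing time (a new reading comes with each control period).
- camera(name): name is "scene" or "top"; returns a dict with "pixels" (400x640x3 uint8, red, green, blue), "range_z" (400x640 float32, m along the optical axis (not along the pixel's ray), 0 where there is no reading), "intrinsics" (3x3 intrinsics, pixels), "rvec" (rotation vector, rad) and "tvec" (3), from world to camera coordinates, as OpenCV has them. Camera axes: x right, y down, z forward; pixel columns grow to the right and rows downward; lengths in m; the calibration is good to about 2 mm. A picture is of the moment at which its call begins.
- job_done(): hands the job in; it is judged then, once.
Trained networks look in a picture, given as the dict that the camera call returned (one of the last four; its "shot" number tells which), for a name from the list of things; names that differ only in an ending like _2 or _b are one class to them, and where a whole thing is asked for, a point or a joint stands for the part that bears it (a point fixed in the world has none). Each returns a list of dicts, best first, with "confidence" (0 to 1); they miss things now and then, are a little off and sometimes report something else, mostly with a low value. They report only what shows in the picture. A call takes as long as a camera call.
- recognise(picture, thing): "centre" ([column, row] in pixels, amid what is visible of it).
- landmark_of(picture, thing): "centre" ([column, row] in pixels: a listed point, or the origin of a listed thing).
The state is a dict: "clock": time; "joint_pos": joint angles; "joint_vel": joint speeds; "tau": joint torques, N m; "eef_pos": TCP position; "tool_rot": TCP orientation; "ft_force": force on the tool from outside, world axes, zero at the start; "ft_torque": the same for the moment, N m; "grip_width": finger opening in m; "grasp_force": force on a finger pad.
Only numpy, scipy, OpenCV 4.12 (cv2) and the standard library are available. Lean on these libraries where they do the work, as an engineer would, in place of code of your own. Each camera call takes 0.05 s, during which the arm holds its last target. There are 200 camera calls.

TASK

Fetch the stapler from the back of the wooden desk organiser: first take the three things in front of it (glue stick, lidded glass jar, rectangular tin) out of the way and stand all three upright on the grey felt mat, and only then lift out the stapler and lay it, right way up, centred and lengthwise on the little stack of booklets that are to be stapled. Then put the three things back, upright and each in exactly the place where it stood at the start, the tin squarely and turned as it was. Set things down, do not drop them or knock them over, and leave the mug, the pencil pot and the calculator alone.

Things in the scene. Friction and masses are not known exactly. Their poses are not given: they have to be found in the camera images.
- organiser: Fixed pine tray, 134 (x) by 206 (y) mm. Origin: centre of underside; x to its back row. Floor 6 mm, rim 14 mm above the desk. Front row: places at x -30, y -60, 0, 60 mm, each a flush felt inlay 53 mm square; glue stick, jar and tin start on them in any order, within 4 mm of the middle. Back row: long inlay at x 29 mm with the stapler.
- mat: The side area: fixed grey felt mat lying on the desk, 130 (x) by 250 (y) mm, 3 mm thick, firm and flat. Origin: centre of its underside; x and y along its edges. Empty at the start.
- booklets: Fixed squared stack of small white booklets, 105 (x) by 148 (y) mm, 24 mm high, firm and flat on top. Origin: centre of its underside; y along its long side.
- stapler: Black stapler, 128 mm long (x), 36 wide (y) at the base, 50 high. Origin: centre of underside; x to the nose, z up. Base 7 mm thick; the top arm, to grip, is 30 mm wide with parallel sides from 30 to 50 mm above the underside, nearly full length. 0.13 to 0.27 kg, balanced near the middle. Starts at the back of the organiser, along the organiser's y, within 12 mm of the middle.
- glue_stick: Large white glue stick with grey cap, round, 115 mm tall, foot and cap 34 mm across (cap from 74 mm up), 31 mm across between. Origin: centre of its underside, z up. About 0.06 kg.
- jar: Slim glass jar of brass pins with a metal screw lid, round, 105 mm tall; glass 44 mm across, lid 46 mm across from 84 mm up. Origin: centre of its underside, z up. 0.11 to 0.23 kg.
- tin: Plain steel tin with lid, standing upright: 34 mm (x) by 46 mm (y), lid 36 by 48 mm from 88 mm up, 110 mm tall. Origin: centre of its underside, z up. It stands square in the organiser, its x along the organiser's x. 0.08 to 0.17 kg.
- mug: Bystander: white mug, 80 mm across, 92 mm tall, handle at its +y side. Origin: centre of its underside. Leave it alone.
- pencil_pot: Bystander: dark round metal pot, 76 mm across, 100 mm tall, with pencils standing up to about 175 mm. Origin: centre of its underside. Leave it alone.
- calculator: Bystander: flat black pocket calculator, 125 (x) by 76 (y) by 13 mm. Origin: centre of its underside. Leave it alone.

How it is judged:
On the way, in this order (a step that is already met when the one before it is completed fails the run):
1. glue stick, jar and tin all stand upright on the felt mat, let go, the stapler still in its place (within 30 mm) (x of glue_stick in the frame of mat between -0.065 and 0.065 m and y of glue_stick in the frame of mat between -0.125 and 0.125 m and z of each of glue_stick, jar, tin in the frame of mat below 0.008 m and angle between each of glue_stick, jar, tin's own z axis and vertical below 0.15 rad and contact force between the fingers and glue_stick below 0.1 N and linear speed of each of glue_stick, jar, tin below 0.03 m/s and x of jar in the frame of mat between -0.065 and 0.065 m and y of jar in the frame of mat between -0.125 and 0.125 m and contact force between the fingers and jar below 0.1 N and x of tin in the frame of mat between -0.065 and 0.065 m and y of tin in the frame of mat between -0.125 and 0.125 m and contact force between the fingers and tin below 0.1 N and distance of stapler from where it was at the start of the episode below 0.03 m), for 0.2 s.
2. the stapler lies centred and lengthwise on the booklets, let go, while the three things still stand on the mat (horizontal distance between stapler and booklets below 0.015 m and angle between the x axis of stapler and the y axis of booklets, either way round below 0.2 rad and z of stapler in the frame of booklets between 0.02 and 0.029 m and angle between stapler's own z axis and vertical below 0.12 rad and contact force between the fingers and stapler below 0.1 N and linear speed of each of stapler, glue_stick, jar, tin below 0.03 m/s and x of glue_stick in the frame of mat between -0.065 and 0.065 m and y of glue_stick in the frame of mat between -0.125 and 0.125 m and z of each of glue_stick, jar, tin in the frame of mat below 0.008 m and angle between each of glue_stick, jar, tin's own z axis and vertical below 0.15 rad and contact force between the fingers and glue_stick below 0.1 N and x of jar in the frame of mat between -0.065 and 0.065 m and y of jar in the frame of mat between -0.125 and 0.125 m and contact force between the fingers and jar below 0.1 N and x of tin in the frame of mat between -0.065 and 0.065 m and y of tin in the frame of mat between -0.125 and 0.125 m and contact force between the fingers and tin below 0.1 N), for 0.2 s.
At the end, for the whole second after the job is handed in: Glue stick, jar and tin stand upright within 14 mm of their starting places, the tin square with the organiser within 14 degrees; the stapler lies right way up on the booklets, middle within 15 mm of theirs, lengthwise within 11 degrees; all are let go and at rest (distance of each of glue_stick, jar, tin from where it was at the start of the episode below 0.014 m and angle between each of glue_stick, jar, tin's own z axis and vertical below 0.1 rad and contact force between the fingers and glue_stick below 0.1 N and linear speed of each of glue_stick, jar, tin, stapler below 0.03 m/s and contact force between the fingers and jar below 0.1 N and contact force between the fingers and tin below 0.1 N and angle between the x axis of tin and the x axis of organiser, either way round below 0.25 rad and horizontal distance between stapler and booklets below 0.015 m and angle between the x axis of stapler and the y axis of booklets, either way round below 0.2 rad and z of stapler in the frame of booklets between 0.02 and 0.029 m and angle between stapler's own z axis and vertical below 0.12 rad and contact force between the fingers and stapler below 0.1 N); the robot touches nothing.
It fails at once if the glue stick, jar, tin or stapler is knocked over (angle between any of glue_stick, jar, tin, stapler's own z axis and vertical above 0.7 rad).
It fails at once if the glue stick, jar, tin or stapler is dropped (falls free from more than about 2 cm) ((contact force between anything else and glue_stick below 0.01 N and linear speed of glue_stick above 0.65 m/s) or (contact force between anything else and jar below 0.01 N and linear speed of jar above 0.65 m/s) or (contact force between anything else and tin below 0.01 N and linear speed of tin above 0.65 m/s) or (contact force between anything else and stapler below 0.01 N and linear speed of stapler above 0.65 m/s)).
It fails at once if the mug, the pencil pot or the calculator is pushed more than 20 mm (distance of any of mug, pencil_pot, calculator from where it was at the start of the episode above 0.02 m).
It also fails if it takes over 144 s, if anything falls off the work surface, if the arm or the gripper's body presses on something with over 40 N, if the wrist force passes 120 N, or if a joint passes its speed limit or range.

## Working session

There is one attempt and no reset: what is moved stays moved. The work goes in short steps, Python scripts to look and compute and a tool call to move; the robot and the scene stay as the last step left them, time stands still between calls to the robot, and variables do not carry over. Pictures are saved under pics/ and viewed, at most 14 in all, crops included, and the job is handed in when it is done.

Besides the shell and the picture viewer there is one more tool, called after ">>>" as name(argument=value, ...), one argument or row to a line, values as JSON. arm_command: Moves the arm, as the interface text tells. Its arguments: {"type":"object","properties":{"slide":{"type":"array","items":{"type":"array","items":{"type":"number"}}},"spin":{"type":"array","items":{"type":"number"}},"jaw":{"type":"number"}},"required":["slide","spin"]}

```bash
mkdir -p pics
cat > h.py <<'E'
from workcell import *
import numpy as np, cv2
from scipy.spatial.transform import Rotation as R
def cam(n):
    p=camera(n); p['R']=cv2.Rodrigues(np.array(p['rvec'],float))[0]; p['K']=np.array(p['intrinsics']); p['t']=np.array(p['tvec'],float).ravel(); return p
def cloud(p):
    z=p['range_z']; v,u=np.mgrid[:z.shape[0],:z.shape[1]]
    K=p['K']; c=np.stack([(u-K[0,2])/K[0,0]*z,(v-K[1,2])/K[1,1]*z,z],-1)
    w=(c-p['t'])@p['R']; w[z==0]=np.nan; return w
def onz(p,uv,h):
    d=p['R'].T@np.linalg.inv(p['K'])@np.array([uv[0],uv[1],1.]); o=-p['R'].T@p['t']
    return o+d*(h-o[2])/d[2]
E
python3 - <<'E'
from h import *
o=get_obs(); print({k:np.round(v,3) for k,v in o.items()})
names="organiser mat booklets stapler glue_stick jar tin mug pencil_pot calculator".split()
for n in ['top','scene']:
    p=cam(n); cv2.imwrite(f'pics/{n}0.png',p['pixels'][:,:,::-1]); w=cloud(p); np.save(f'{n}0.npy',w)
    print(n,'cam pos',(-p['R'].T@p['t']).round(3))
    for t in names:
        for f in (recognise,landmark_of):
            for r in f(p,t)[:2]:
                c=r['centre']; i,j=int(round(c[1])),int(round(c[0]))
                print(t,f.__name__[:4],np.round(c,1),round(r['confidence'],2),w[min(i,399),min(j,639)].round(3), onz(p,c,0.006).round(3) if f is landmark_of else '')
E
```

```text
{'clock': np.float64(0.0), 'joint_pos': array([-1.342,  0.241,  0.004,  1.335, -0.   ,  1.571]), 'joint_vel': array([-0.   , -0.001, -0.002, -0.   , -0.   , -0.001]), 'tau': array([ 1.0000e-03, -3.7232e+01,  2.5241e+01,  1.7000e-02,  0.0000e+00,
        0.0000e+00]), 'eef_pos': array([ 0.113, -0.486,  0.23 ]), 'tool_rot': array([ 0.993,  0.114, -0.   , -0.001]), 'ft_force': array([-0.666,  0.029,  0.623]), 'ft_torque': array([-0.012,  0.018, -0.03 ]), 'grasp_force': np.float64(0.0), 'grip_width': np.float64(0.085)}
top cam pos [ 0.292 -0.034  1.285]
organiser call [411.  216.6] 0.96 [ 0.511 -0.286  0.006] 
organiser call [426.3 220.6] 0.89 [ 0.489 -0.315  0.073] [ 0.501 -0.331  0.006]
mat call [207.2 219.9] 0.79 [0.485 0.316 0.003] 
mat call [319.5 181.9] 0.66 [ 0.604 -0.015  0.026] 
mat call [209.3 222.7] 0.73 [0.476 0.309 0.001] [0.477 0.307 0.006]
booklets call [319.5 187.1] 0.96 [ 0.59  -0.015  0.024] [ 0.594 -0.013  0.006]
stapler call [431.9 211. ] 0.88 [ 0.521 -0.336  0.058] 
stapler call [429.7 210.1] 0.97 [ 0.524 -0.33   0.057] [ 0.533 -0.342  0.006]
stapler call [407.5 230.
[... 1811 characters left out ...]
] 0.43 [ 0.719 -0.181  0.052] [ 0.702 -0.218  0.006]
jar call [250.7 113.8] 0.72 [ 0.483 -0.382  0.098] 
jar call [255.1 130.9] 0.95 [ 0.481 -0.378  0.038] [ 0.46  -0.413  0.006]
tin call [264.7 124.7] 0.6 [ 0.487 -0.314  0.1  ] 
tin call [267.7 142.2] 0.71 [ 0.484 -0.314  0.038] [ 0.465 -0.345  0.006]
mug call [360.  313.4] 0.88 [0.664 0.207 0.005] 
mug call [354.9 325.4] 0.74 [0.716 0.234 0.076] [0.692 0.218 0.006]
pencil_pot call [225.7 197.4] 0.72 [ 0.711 -0.18   0.09 ] 
pencil_pot call [228.3 210.7] 0.69 [ 0.714 -0.184  0.038] [ 0.702 -0.209  0.006]
calculator call [361.  183.3] 0.78 [ 0.393 -0.037  0.013] 
calculator call [358.9 181.6] 0.67 [ 0.394 -0.043  0.013] [ 0.388 -0.048  0.006]
```

View pics/top0.png

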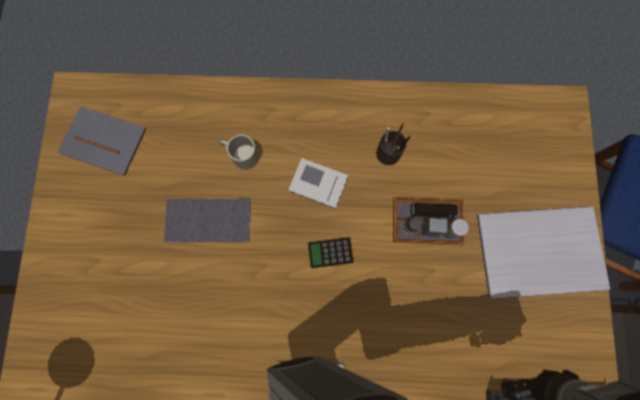

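View pics/scene0.png

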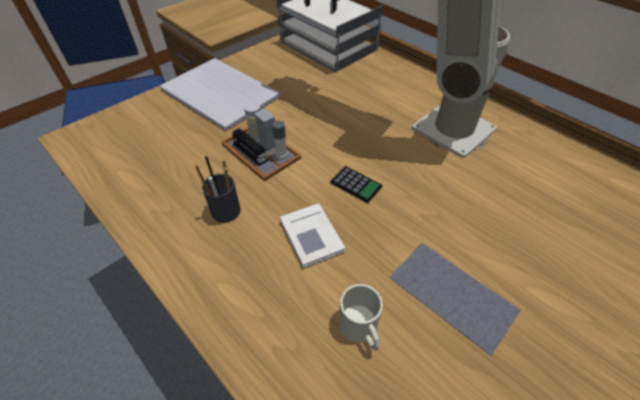

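Top: the organiser is at about (429,220), with glue stick (417,224), tin (438,226), jar (459,227) and stapler (434,210). The mat is at (207,220) and the booklets, turned, at (319,183). Next I fit shapes from the depth of both cameras.

```bash
cat > fit.py <<'E'
from h import *
ps={n:cam(n) for n in('top','scene')}; W={n:cloud(p) for n,p in ps.items()}
def sel(n,box):
    w=W[n]; m=np.isfinite(w[...,2])
    for k in range(3): m&=(w[...,k]>box[2*k])&(w[...,k]<box[2*k+1])
    return m
def rect(q):
    return cv2.minAreaRect((q[:,:2]*1000).astype(np.float32))
if __name__=='__main__':
    big=cv2.resize(ps['top']['pixels'][180:260,385:485,::-1],None,fx=7,fy=7,interpolation=cv2.INTER_CUBIC); cv2.imwrite('pics/org.png',big)
    big=cv2.resize(ps['scene']['pixels'][90:185,205:315,::-1],None,fx=6,fy=6,interpolation=cv2.INTER_CUBIC); cv2.imwrite('pics/org2.png',big)
    for n in W:
        for nm,b in dict(book=(.5,.7,-.12,.1,.018,.04),rim=(.38,.65,-.47,-.2,.009,.025),tops=(.4,.6,-.45,-.22,.095,.14),stap=(.505,.6,-.45,-.22,.045,.07)).items():
            q=W[n][sel(n,b)]; print(n,nm,len(q),rect(q) if len(q)>5 else '',np.median(q[:,2]).round(4), q.mean(0).round(4))
        q=W[n][sel(n,(.4,.6,-.45,-.22,.095,.14))]
        for lo,hi in((-.293,-.22),(-.35,-.293),(-.45,-.35)):
            s=q[(q[:,1]>lo)&(q[:,1]<hi)]; print('  top',rect(s),np.percentile(s,[2,98],axis=0).round(4).tolist(),np.percentile(s[:,2],90).round(4))
        m=sel(n,(.3,.66,.1,.5,-.01,.012)); w=W[n][m]; c=ps[n]['pixels'][m].astype(int)
        g=(c[:,0]-c[:,2]<25); k=w[g]; print('mat',len(k),rect(k),np.median(k[:,2]))
E
python3 fit.py
```

```text
top book 1724 ((605.837646484375, -9.337104797363281), (150.18089294433594, 106.20162963867188), 70.39408111572266) 0.0244 [ 0.6054 -0.0093  0.0244]
top rim 854 ((503.984130859375, -335.76690673828125), (207.0602264404297, 134.76272583007812), 89.22845458984375) 0.013 [ 0.5046 -0.3251  0.0133]
top tops 662 ((470.0918273925781, -338.49066162109375), (46.25373458862305, 161.841796875), 1.1896730661392212) 0.1144 [ 0.4719 -0.344   0.1139]
top stap 460 ((531.6243286132812, -347.8586730957031), (124.11994934082031, 31.114879608154297), 88.79020690917969) 0.0559 [ 0.5303 -0.3469  0.0557]
  top ((474.92889404296875, -273.27874755859375), (32.466033935546875, 31.351022720336914), 20.577953338623047) [[0.4592, -0.2874, 0.0968], [0.4891, -0.2583, 0.1254]] 0.1239
  top ((473.7294616699219, -331.357666015625), (38.175655364990234, 36.58763885498047), 87.14237976074219) [[0.456, -0.3491, 0.1], [0.491, -0.3126, 0.1202]] 0.1189
  top ((469.8996276855469, -384.5825500488281), (45.55209732055664, 69.34234619140625), 6.612923622131348) [[0.4504, -0.4161, 0.0985], [0.4911, -0.352, 0.1184]] 0.116
mat 35
[... 652 characters left out ...]
16015625), 89.76731872558594) 0.0552 [ 0.5314 -0.3396  0.0545]
  top ((472.6253967285156, -269.57501220703125), (32.01173400878906, 30.826778411865234), 13.786614418029785) [[0.4592, -0.2841, 0.0965], [0.4886, -0.2554, 0.1229]] 0.1219
  top ((471.271240234375, -329.16632080078125), (41.981136322021484, 39.5173454284668), 88.36552429199219) [[0.4539, -0.3485, 0.097], [0.4896, -0.3097, 0.1182]] 0.117
  top ((470.2170104980469, -383.0366516113281), (68.3080062866211, 46.04610061645508), 84.20915222167969) [[0.4474, -0.4141, 0.096], [0.4908, -0.3511, 0.1162]] 0.1139
mat 6393 ((537.3760375976562, 311.8616943359375), (236.25360107421875, 262.6468505859375), 2.4985902309417725) 0.003191903605386952
```

View pics/org.png

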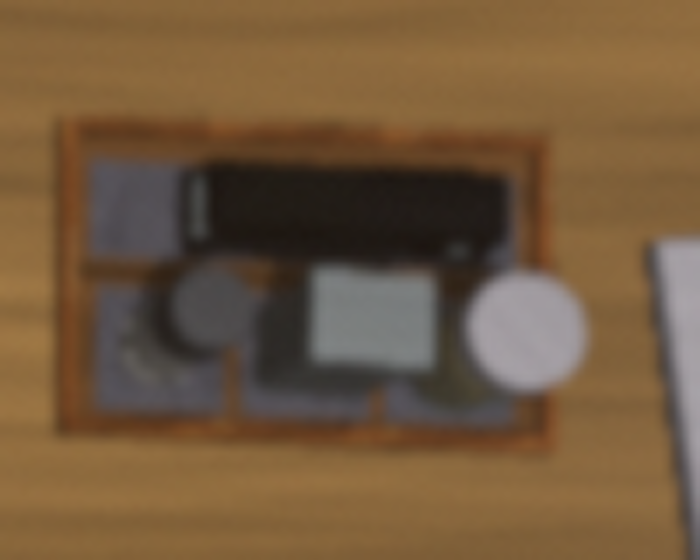

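View pics/org2.png

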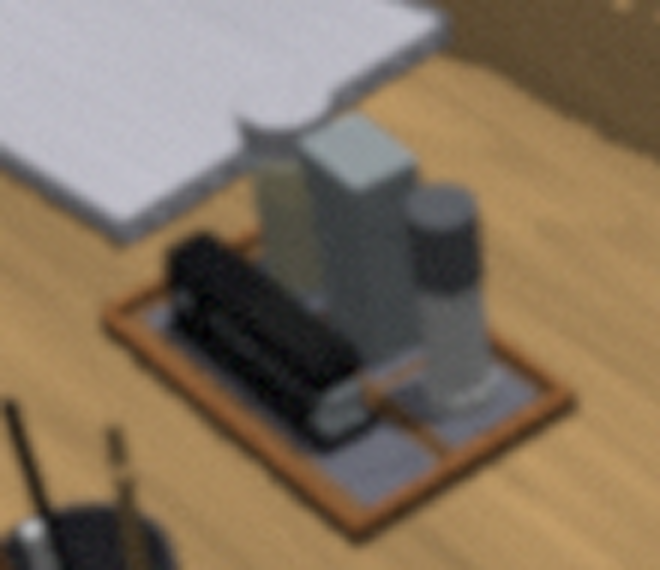

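>>> arm_command(
  slide=[
    [5,-1.6,0],
    [10,-3.2,0],
    [15,-4.8,0],
    [20,-6.4,0],
    [25,-8,0],
  ],
  spin=[-10,-20,-30,-40,-50],
)

```text
clock: 2.92
eef_pos: [0.3401, -0.3514, 0.2315]
tool_rot: [0.851, 0.526, 0.0, 0.0]
ft_force: [0.1, -1.0, 0.0]
grip_width: 0.0853
grasp_force: 0.0
```

```bash
cat > to.py <<'E'
# usage: to.py x y z yaw : slide (cm) and spin (deg) from the measured pose to grasp-point-free TCP target
import sys; from h import *
o=get_obs(); M=R.from_quat(o['tool_rot']).as_matrix(); t=np.array([float(a) for a in sys.argv[1:4]])
yaw=np.degrees(np.arctan2(M[1,0],M[0,0])); print('t',o['clock'].round(2),'pos',o['eef_pos'].round(4),'yaw',yaw.round(2),'tilt',np.degrees(np.arccos(-M[2,2])).round(2),'w',o['grip_width'].round(4),'F',o['ft_force'].round(1),o['grasp_force'].round(1),'q',o['joint_pos'].round(2))
print('slide',(M.T@(t-o['eef_pos'])*100).round(2),'spin',round(yaw-float(sys.argv[4]),1))
E
python3 to.py .473 -.2725 .18 89.2
```

```text
Traceback (most recent call last):
  File "to.py", line 4, in <module>
    yaw=np.degrees(np.arctan2(M[1,0],M[0,0])); print('t',o['clock'].round(2),'pos',o['eef_pos'].round(4),'yaw',yaw.round(2),'tilt',np.degrees(np.arccos(-M[2,2])).round(2),'w',o['grip_width'].round(4),'F',o['ft_force'].round(1),o['grasp_force'].round(1),'q',o['joint_pos'].round(2))
                                                         ^^^^^^^^^^^^^^^^
AttributeError: 'float' object has no attribute 'round'
```

```bash
sed -i "s/o=get_obs();/o={k:np.array(v) for k,v in get_obs().items()};/" to.py; python3 to.py .473 -.2725 .18 89.2
```

```text
t 2.92 pos [ 0.3401 -0.3514  0.2315] yaw 63.43 tilt 0.04 w 0.0853 F [ 0.1 -1.   0. ] 0.0 q [-0.8   0.22 -0.02  1.33 -0.    1.23]
slide [13.    8.35  5.15] spin -25.8
```

>>> arm_command(
  slide=[
    [3.5,2.2,1],
    [7,4.4,2],
    [10.5,6.6,3.5],
    [13,8.35,5],
    [13,8.35,5],
  ],
  spin=[-9,-18,-25.8,-25.8,-25.8],
)

```text
clock: 3.55
eef_pos: [0.4728, -0.2725, 0.1797]
tool_rot: [0.713, 0.702, -0.0, -0.001]
ft_force: [-0.1, -0.1, 0.3]
grip_width: 0.0854
grasp_force: 0.0
```

```bash
python3 to.py .473 -.2725 .079 89.2
```

```text
t 3.55 pos [ 0.4728 -0.2725  0.1797] yaw 89.1 tilt 0.16 w 0.0854 F [-0.1 -0.1  0.3] 0.0 q [-0.52  0.36  0.03  1.25  0.    1.06]
slide [-1.000e-02  4.000e-02  1.007e+01] spin -0.1
```

>>> arm_command(
  slide=[
    [0,0,3],
    [0,0,6],
    [0,0,9],
    [0,0,10.1],
    [0,0,10.1],
  ],
  spin=[0,0,0,0,0],
)

```text
clock: 4.18
eef_pos: [0.4714, -0.2745, 0.0803]
tool_rot: [0.714, 0.7, -0.0, -0.0]
ft_force: [-0.2, -0.2, -0.0]
grip_width: 0.0853
grasp_force: 0.0
```

>>> arm_command(
  slide=[
    [0,0,0],
    [0,0,0],
    [0,0,0],
    [0,0,0],
    [0,0,0],
  ],
  spin=[0,0,0,0,0],
  jaw=2,
)

```text
clock: 4.8
eef_pos: [0.4729, -0.2746, 0.0814]
tool_rot: [0.714, 0.7, 0.0, 0.001]
ft_force: [0.1, -0.5, 5.3]
grip_width: 0.0321
grasp_force: 60.0
```

```bash
python3 to.py .485 .391 .077 92
```

```text
t 4.8 pos [ 0.4729 -0.2746  0.0814] yaw 88.92 tilt 0.13 w 0.0321 F [ 0.1 -0.5  5.3] 60.0 q [-0.53  0.44 -0.12  1.01  0.    1.06]
slide [ 6.657e+01 -5.000e-02  3.600e-01] spin -3.1
```

>>> arm_command(
  slide=[
    [0,0,-2],
    [0,0,-5],
    [3,0,-7],
    [8,0,-7],
    [13.5,0,-7],
  ],
  spin=[0,0,0,0,0],
)

```text
clock: 5.42
eef_pos: [0.4744, -0.1383, 0.1502]
tool_rot: [0.714, 0.7, 0.0, -0.0]
ft_force: [0.1, 0.8, -1.2]
grip_width: 0.0321
grasp_force: 59.5
```

>>> arm_command(
  slide=[
    [5.5,0,0],
    [11,0,0],
    [16.5,0,0],
    [22,0,0],
    [27.5,0,0],
  ],
  spin=[0,0,0,0,0],
)

```text
clock: 6.05
eef_pos: [0.4792, 0.1374, 0.1499]
tool_rot: [0.714, 0.7, -0.0, -0.0]
ft_force: [0.2, -0.3, -0.2]
grip_width: 0.0321
grasp_force: 59.5
```

>>> arm_command(
  slide=[
    [5.5,0,0],
    [11,0,0],
    [16.5,0,0],
    [21.5,0,0],
    [24,0,0],
  ],
  spin=[-1,-2,-3,-3,-3],
)

```text
clock: 6.68
eef_pos: [0.4835, 0.3782, 0.1493]
tool_rot: [0.694, 0.72, -0.001, -0.0]
ft_force: [0.9, -0.1, -1.3]
grip_width: 0.0321
grasp_force: 59.5
```

```bash
python3 to.py .485 .391 .078 92
```

```text
t 6.68 pos [0.4835 0.3782 0.1493] yaw 92.07 tilt 0.07 w 0.0321 F [ 0.9 -0.1 -1.3] 59.5 q [0.66 0.51 0.19 1.25 0.   2.2 ]
slide [1.28 0.2  7.13] spin 0.1
```

>>> arm_command(
  slide=[
    [1.3,0.2,2],
    [1.3,0.2,4.5],
    [1.3,0.2,6],
    [1.3,0.2,6.7],
    [1.3,0.2,7],
  ],
  spin=[0,0,0,0,0],
)

```text
clock: 7.3
eef_pos: [0.4861, 0.3882, 0.08]
tool_rot: [0.696, 0.718, -0.0, 0.0]
ft_force: [-0.3, -0.5, 0.3]
grip_width: 0.032
grasp_force: 59.5
```

```bash
python3 to.py .485 .391 .078 92
```

```text
t 7.3 pos [0.4861 0.3882 0.08  ] yaw 91.86 tilt 0.02 w 0.032 F [-0.3 -0.5  0.3] 59.5 q [ 0.67  0.58  0.11  1.1  -0.    2.21]
slide [ 0.28 -0.1   0.2 ] spin -0.1
```

>>> arm_command(
  slide=[
    [0,0,0.05],
    [0,0,0.1],
    [0,0,0.15],
    [0,0,0.15],
    [0,0,0.15],
  ],
  spin=[0,0,0,0,0],
)

```text
clock: 7.92
eef_pos: [0.4859, 0.3888, 0.0789]
tool_rot: [0.695, 0.719, 0.0, 0.0]
ft_force: [-0.8, 0.9, -0.2]
grip_width: 0.0321
grasp_force: 59.5
```

>>> arm_command(
  slide=[
    [0,0,0.05],
    [0,0,0.1],
    [0,0,0.1],
    [0,0,0.1],
    [0,0,0.1],
  ],
  spin=[0,0,0,0,0],
)

```text
clock: 8.55
eef_pos: [0.4861, 0.3889, 0.0784]
tool_rot: [0.695, 0.719, 0.0, -0.0]
ft_force: [-2.1, -0.7, 5.5]
grip_width: 0.0323
grasp_force: 60.1
```

>>> arm_command(
  slide=[
    [0,0,0],
    [0,0,0],
    [0,0,0],
    [0,0,0],
    [0,0,0],
  ],
  spin=[0,0,0,0,0],
  jaw=8.5,
)

```text
clock: 9.18
eef_pos: [0.486, 0.3887, 0.0777]
tool_rot: [0.695, 0.719, -0.0, -0.0]
ft_force: [0.8, -0.3, 0.3]
grip_width: 0.0849
grasp_force: 0.0
```

>>> arm_command(
  slide=[
    [0,0,-2],
    [0,0,-5],
    [0,0,-9],
    [-4,0,-10],
    [-9,0,-10],
  ],
  spin=[0,0,0,0,0],
)

```text
clock: 9.8
eef_pos: [0.4898, 0.2992, 0.1794]
tool_rot: [0.694, 0.72, 0.002, 0.001]
ft_force: [-0.3, -1.1, -0.1]
grip_width: 0.0851
grasp_force: 0.0
```

```bash
cat > st.py <<'E'
from fit import *
for n in W:
    w=W[n]
    m=np.isfinite(w[...,2])&(w[...,2]>.09)&(w[...,2]<.13)&(w[...,0]>.42)&(w[...,0]<.55)&((w[...,1]>.19)&(w[...,1]<.45)|(w[...,1]<-.23)&(w[...,1]>-.43))
    c,L,S,_=cv2.connectedComponentsWithStats(m.astype(np.uint8))
    for i in range(1,c):
        if S[i,4]>40:
            q=w[L==i]; q=q[q[:,2]>np.percentile(q[:,2],90)-.005]; p=np.percentile(q,[1,99],axis=0); print(n,len(q),'mid',p.mean(0).round(4),'size',(p[1]-p[0]).round(3), 'ang',round(rect(q)[2],1),np.round(rect(q)[1]))
E
python3 st.py; python3 to.py .472 -.335 .2 89.2
```

```text
top 193 mid [ 0.4735 -0.3356  0.1182] size [0.035 0.047 0.008] ang 83.1 [47. 36.]
top 172 mid [ 0.4709 -0.397   0.1127] size [0.041 0.042 0.007] ang 71.4 [44. 42.]
scene 195 mid [ 0.4699 -0.3605  0.1146] size [0.04  0.103 0.007] ang 84.4 [106.  42.]
scene 231 mid [0.4863 0.3905 0.1176] size [0.031 0.03  0.006] ang 74.9 [32. 33.]
t 9.9 pos [0.4888 0.2947 0.1784] yaw 91.65 tilt 0.11 w 0.085 F [-0.4 -0.  -0.2] 0.0 q [ 0.54  0.41  0.1   1.27 -0.    2.09]
slide [-62.9   -3.49  -2.04] spin 2.5
```

>>> arm_command(
  slide=[
    [-5,0,0],
    [-11,-0.5,0],
    [-17,-1,0],
    [-23,-1.5,0],
    [-29,-2,0],
  ],
  spin=[0.5,1,1.5,2,2.5],
)

```text
clock: 10.52
eef_pos: [0.4787, 0.007, 0.178]
tool_rot: [0.711, 0.704, 0.0, 0.0]
ft_force: [0.6, 0.8, 0.3]
grip_width: 0.0849
grasp_force: 0.0
```

>>> arm_command(
  slide=[
    [-6,0,0],
    [-12,0,0],
    [-18,0,0],
    [-24,0,0],
    [-29,0,0],
  ],
  spin=[0,0,0,0,0],
)

```text
clock: 11.15
eef_pos: [0.4758, -0.2838, 0.1779]
tool_rot: [0.711, 0.703, 0.0, 0.0]
ft_force: [1.2, 1.0, 0.8]
grip_width: 0.0851
grasp_force: 0.0
```

```bash
python3 to.py .472 -.335 .084 89.2
```

```text
t 11.15 pos [ 0.4758 -0.2838  0.1779] yaw 89.36 tilt 0.05 w 0.0851 F [1.2 1.  0.8] 0.0 q [-0.54  0.37  0.05  1.25  0.    1.04]
slide [-5.12 -0.33  9.39] spin 0.2
```

>>> arm_command(
  slide=[
    [-3,-0.2,0],
    [-5.1,-0.3,2],
    [-5.1,-0.3,5],
    [-5.1,-0.3,8],
    [-5.1,-0.3,9.4],
  ],
  spin=[0,0,0,0,0],
)

```text
clock: 11.78
eef_pos: [0.4707, -0.3309, 0.0806]
tool_rot: [0.71, 0.704, -0.0, -0.003]
ft_force: [0.3, -0.6, 0.2]
grip_width: 0.0851
grasp_force: 0.0
```

>>> arm_command(
  slide=[
    [0,0,0],
    [0,0,0],
    [0,0,0],
    [0,0,0],
    [0,0,0],
  ],
  spin=[0,0,0,0,0],
  jaw=2,
)

```text
clock: 12.4
eef_pos: [0.473, -0.3334, 0.0855]
tool_rot: [0.711, 0.703, 0.0, 0.002]
ft_force: [0.2, -0.0, 5.5]
grip_width: 0.0354
grasp_force: 59.3
```

```bash
python3 to.py .485 .316 .084 92
```

```text
t 12.4 pos [ 0.473  -0.3334  0.0855] yaw 89.4 tilt 0.19 w 0.0354 F [ 0.2 -0.   5.5] 59.3 q [-0.61  0.49 -0.02  1.05 -0.    0.97]
slide [6.495e+01 5.200e-01 3.000e-02] spin -2.6
```

>>> arm_command(
  slide=[
    [0,0,-2],
    [0,0,-5],
    [3,0,-7],
    [8,0,-7],
    [13.5,0,-7],
  ],
  spin=[0,0,0,0,0],
)

```text
clock: 13.02
eef_pos: [0.4735, -0.1968, 0.1541]
tool_rot: [0.711, 0.703, 0.0, 0.0]
ft_force: [0.6, -0.1, -0.0]
grip_width: 0.0353
grasp_force: 58.9
```

>>> arm_command(
  slide=[
    [5.5,0,0],
    [11,0,0],
    [16.5,0,0],
    [22,0,0],
    [27.5,0,0],
  ],
  spin=[0,0,0,0,0],
)

```text
clock: 13.65
eef_pos: [0.476, 0.0791, 0.1539]
tool_rot: [0.711, 0.703, 0.0, 0.0]
ft_force: [-0.1, -0.0, -0.1]
grip_width: 0.0354
grasp_force: 58.8
```

>>> arm_command(
  slide=[
    [5.5,0.1,0],
    [11,0.2,0],
    [16.5,0.5,0],
    [21.5,0.5,0],
    [23.5,0.5,0],
  ],
  spin=[-1,-2,-2.5,-2.5,-2.5],
)

```text
clock: 14.28
eef_pos: [0.4832, 0.315, 0.1534]
tool_rot: [0.694, 0.72, 0.0, -0.0]
ft_force: [-0.6, -0.6, -0.7]
grip_width: 0.0352
grasp_force: 58.9
```

```bash
python3 to.py .485 .316 .082 92
```

```text
t 14.28 pos [0.4832 0.315  0.1534] yaw 92.09 tilt 0.02 w 0.0352 F [-0.6 -0.6 -0.7] 58.9 q [0.58 0.43 0.08 1.21 0.   2.11]
slide [0.09 0.18 7.14] spin 0.1
```

>>> arm_command(
  slide=[
    [0,0.2,2],
    [0,0.2,4.5],
    [0,0.2,6],
    [0,0.2,6.7],
    [0,0.2,6.9],
  ],
  spin=[0,0,0,0,0],
)

```text
clock: 14.9
eef_pos: [0.4859, 0.3121, 0.0848]
tool_rot: [0.695, 0.719, -0.0, 0.0]
ft_force: [-0.5, -0.4, -0.9]
grip_width: 0.0356
grasp_force: 58.9
```

>>> arm_command(
  slide=[
    [0,0,0.05],
    [0,0,0.1],
    [0,0,0.15],
    [0,0,0.15],
    [0,0,0.15],
  ],
  spin=[0,0,0,0,0],
)

```text
clock: 15.52
eef_pos: [0.4858, 0.3124, 0.0834]
tool_rot: [0.695, 0.719, 0.0, 0.0]
ft_force: [-0.8, 0.7, -1.3]
grip_width: 0.0352
grasp_force: 58.9
```

>>> arm_command(
  slide=[
    [0,0,0.05],
    [0,0,0.1],
    [0,0,0.13],
    [0,0,0.13],
    [0,0,0.13],
  ],
  spin=[0,0,0,0,0],
)

```text
clock: 16.15
eef_pos: [0.4858, 0.3124, 0.0825]
tool_rot: [0.695, 0.719, 0.0, -0.0]
ft_force: [-1.7, 0.4, 4.6]
grip_width: 0.0357
grasp_force: 59.6
```

Touching the mat, so I release here and go back for the jar.

>>> arm_command(
  slide=[
    [0,0,0],
    [0,0,0],
    [0,0,0],
    [0,0,0],
    [0,0,0],
  ],
  spin=[0,0,0,0,0],
  jaw=8.5,
)

```text
clock: 16.77
eef_pos: [0.4858, 0.3123, 0.0819]
tool_rot: [0.695, 0.719, -0.0, -0.0]
ft_force: [0.1, -0.1, 0.1]
grip_width: 0.0852
grasp_force: 0.0
```

>>> arm_command(
  slide=[
    [0,0,-2],
    [0,0,-5],
    [0,0,-9],
    [-4,0,-10],
    [-10,0,-10],
  ],
  spin=[0,0,0,0,0],
)

```text
clock: 17.4
eef_pos: [0.4902, 0.213, 0.1835]
tool_rot: [0.694, 0.72, 0.002, 0.001]
ft_force: [0.4, -0.7, -0.1]
grip_width: 0.0849
grasp_force: 0.0
```

>>> arm_command(
  slide=[
    [-6,0,0],
    [-12,0,0],
    [-18,0,0],
    [-24,0,0],
    [-30,0,0],
  ],
  spin=[0.5,1,1.5,2,2.5],
)

```text
clock: 18.02
eef_pos: [0.499, -0.0894, 0.1823]
tool_rot: [0.711, 0.703, 0.0, 0.0]
ft_force: [0.8, -0.3, -0.0]
grip_width: 0.0848
grasp_force: 0.0
```

>>> arm_command(
  slide=[
    [-6,0,0],
    [-12,0,0],
    [-18,0,0],
    [-23,0,0],
    [-26,0,0],
  ],
  spin=[0,0,0,0,0],
)

```text
clock: 18.65
eef_pos: [0.4958, -0.3502, 0.1818]
tool_rot: [0.712, 0.703, -0.0, 0.0]
ft_force: [-0.1, 0.5, 0.3]
grip_width: 0.0847
grasp_force: 0.0
```

```bash
python3 st.py; python3 to.py .470 -.395 .081 89.2
```

```text
top 96 mid [0.4889 0.388  0.1198] size [0.028 0.03  0.008] ang 4.4 [30. 31.]
top 194 mid [0.4868 0.3075 0.1149] size [0.034 0.047 0.008] ang 1.5 [36. 48.]
scene 136 mid [ 0.4687 -0.3944  0.1106] size [0.043 0.043 0.006] ang 50.9 [45. 42.]
scene 411 mid [0.4843 0.3098 0.1126] size [0.036 0.047 0.006] ang 87.8 [48. 37.]
scene 231 mid [0.4866 0.3905 0.118 ] size [0.031 0.03  0.006] ang 27.7 [32. 32.]
t 18.75 pos [ 0.4958 -0.3508  0.1815] yaw 89.15 tilt 0.05 w 0.0848 F [ 0.4 -0.4  0.2] 0.0 q [-0.62  0.48  0.22  1.31 -0.    0.97]
slide [-4.45 -2.51 10.05] spin -0.0
```

>>> arm_command(
  slide=[
    [-3,-1.7,0],
    [-4.5,-2.5,2],
    [-4.5,-2.5,6],
    [-4.5,-2.5,9],
    [-4.5,-2.5,10],
  ],
  spin=[0,0,0,0,0],
)

```text
clock: 19.38
eef_pos: [0.4698, -0.3902, 0.0798]
tool_rot: [0.71, 0.704, -0.0, -0.002]
ft_force: [-0.2, -0.4, -0.3]
grip_width: 0.0849
grasp_force: 0.0
```

>>> arm_command(
  slide=[
    [0,0,0],
    [0,0,0],
    [0,0,0],
    [0,0,0],
    [0,0,0],
  ],
  spin=[0,0,0,0,0],
  jaw=3,
)

```text
clock: 20.0
eef_pos: [0.4719, -0.393, 0.0842]
tool_rot: [0.711, 0.703, 0.0, 0.002]
ft_force: [-1.1, 0.8, 5.9]
grip_width: 0.0443
grasp_force: 61.2
```

```bash
python3 to.py .485 .236 .081 92
```

```text
t 20.0 pos [ 0.4719 -0.393   0.0842] yaw 89.41 tilt 0.21 w 0.0443 F [-1.1  0.8  5.9] 61.2 q [-0.69  0.56  0.08  1.1  -0.    0.89]
slide [62.91  0.66  0.17] spin -2.6
```

>>> arm_command(
  slide=[
    [0,0,-2],
    [0,0,-5],
    [3,0,-7],
    [8,0,-7],
    [13.5,0,-7],
  ],
  spin=[0,0,0,0,0],
)

```text
clock: 20.62
eef_pos: [0.4725, -0.2563, 0.1524]
tool_rot: [0.711, 0.703, 0.0, 0.001]
ft_force: [1.3, -0.0, -2.2]
grip_width: 0.044
grasp_force: 61.6
```

>>> arm_command(
  slide=[
    [5.5,0,0],
    [11,0,0],
    [16.5,0,0],
    [22,0,0],
    [27.5,0,0],
  ],
  spin=[0,0,0,0,0],
)

```text
clock: 21.25
eef_pos: [0.4751, 0.0196, 0.1523]
tool_rot: [0.711, 0.703, 0.0, 0.0]
ft_force: [0.8, 0.1, -1.1]
grip_width: 0.0446
grasp_force: 61.6
```

>>> arm_command(
  slide=[
    [5.5,0.1,0],
    [11,0.2,0],
    [16.5,0.5,0],
    [20,0.6,0],
    [21.5,0.6,0],
  ],
  spin=[-1,-2,-2.5,-2.5,-2.5],
)

```text
clock: 21.88
eef_pos: [0.4832, 0.2347, 0.152]
tool_rot: [0.694, 0.72, 0.0, 0.0]
ft_force: [-0.0, -0.7, -2.1]
grip_width: 0.0442
grasp_force: 61.6
```

```bash
python3 to.py .485 .236 .081 92
```

```text
t 21.88 pos [0.4832 0.2347 0.152 ] yaw 92.06 tilt 0.02 w 0.0442 F [-0.  -0.7 -2.1] 61.6 q [ 0.45  0.36 -0.04  1.17  0.    1.99]
slide [0.12 0.18 7.1 ] spin 0.1
```

>>> arm_command(
  slide=[
    [0.1,0.2,2],
    [0.1,0.2,4.5],
    [0.1,0.2,6],
    [0.1,0.2,6.7],
    [0.1,0.2,6.95],
  ],
  spin=[0,0,0,0,0],
)

```text
clock: 22.5
eef_pos: [0.4856, 0.2335, 0.0826]
tool_rot: [0.695, 0.719, 0.0, 0.0]
ft_force: [0.3, -0.2, -1.7]
grip_width: 0.0444
grasp_force: 61.6
```

>>> arm_command(
  slide=[
    [0,0,0.05],
    [0,0,0.1],
    [0,0,0.15],
    [0,0,0.15],
    [0,0,0.15],
  ],
  spin=[0,0,0,0,0],
)

```text
clock: 23.12
eef_pos: [0.4856, 0.2339, 0.0813]
tool_rot: [0.695, 0.719, 0.0, 0.0]
ft_force: [0.6, 0.6, -0.2]
grip_width: 0.0441
grasp_force: 61.7
```

>>> arm_command(
  slide=[
    [0,0,0.06],
    [0,0,0.06],
    [0,0,0.06],
    [0,0,0.06],
    [0,0,0.06],
  ],
  spin=[0,0,0,0,0],
)

```text
clock: 23.75
eef_pos: [0.4856, 0.2341, 0.0812]
tool_rot: [0.695, 0.719, 0.001, 0.0]
ft_force: [-1.8, 0.3, 6.1]
grip_width: 0.044
grasp_force: 62.2
```

>>> arm_command(
  slide=[
    [0,0,0],
    [0,0,0],
    [0,0,0],
    [0,0,0],
    [0,0,0],
  ],
  spin=[0,0,0,0,0],
  jaw=8.5,
)

```text
clock: 24.38
eef_pos: [0.4853, 0.2338, 0.0803]
tool_rot: [0.695, 0.719, -0.0, -0.0]
ft_force: [0.3, 0.4, 0.5]
grip_width: 0.0847
grasp_force: 0.0
```

>>> arm_command(
  slide=[
    [0,0,-2],
    [0,0,-5],
    [0,0,-9],
    [-4,0,-10],
    [-10,0,-10],
  ],
  spin=[0,0,0,0,0],
)

```text
clock: 25.0
eef_pos: [0.4899, 0.1343, 0.1819]
tool_rot: [0.694, 0.72, 0.002, 0.001]
ft_force: [1.6, -0.5, -0.0]
grip_width: 0.085
grasp_force: 0.0
```

>>> arm_command(
  slide=[
    [-6,0,0],
    [-12,0,0],
    [-18,0,0],
    [-24,0,0],
    [-30,0,0],
  ],
  spin=[0.5,1,1.5,2,2.5],
)

```text
clock: 25.62
eef_pos: [0.4986, -0.1679, 0.1806]
tool_rot: [0.711, 0.703, 0.0, 0.0]
ft_force: [0.9, 0.0, 0.5]
grip_width: 0.085
grasp_force: 0.0
```

```bash
cat > sp.py <<'E'
from fit import *
for n in W:
    for nm,b in dict(stap=(.5,.6,-.45,-.22,.047,.07),book=(.5,.7,-.12,.1,.018,.04),rim=(.38,.65,-.47,-.2,.009,.025)).items():
        q=W[n][sel(n,b)]; print(n,nm,len(q),np.round(rect(q)[0],1),np.round(rect(q)[1],1),round(rect(q)[2],1),np.percentile(q,[1,99],axis=0).mean(0).round(4),np.median(q[:,2]).round(4)) if len(q)>5 else 0
E
python3 st.py; python3 sp.py; python3 to.py .531 -.346 .15 89.2
```

```text
top 98 mid [0.4891 0.3881 0.1195] size [0.028 0.029 0.007] ang 65.7 [30. 30.]
top 188 mid [0.4865 0.3077 0.1147] size [0.034 0.046 0.007] ang 1.1 [34. 47.]
top 175 mid [0.4859 0.2293 0.1104] size [0.041 0.041 0.008] ang 47.6 [44. 42.]
scene 324 mid [0.4829 0.2314 0.108 ] size [0.042 0.042 0.006] ang 33.5 [46. 43.]
scene 406 mid [0.4841 0.3098 0.1128] size [0.037 0.047 0.006] ang 0.4 [38. 48.]
scene 231 mid [0.4863 0.3905 0.1175] size [0.03  0.03  0.006] ang 84.9 [32. 31.]
top stap 299 [ 531.3 -366.6] [84.7 30.7] 88.9 [ 0.5308 -0.3669  0.0548] 0.0558
top book 1734 [606.2  -9.1] [150.2 106.7] 70.5 [ 0.6057 -0.0086  0.0247] 0.0243
top rim 507 [ 530.  -398.7] [125.  204.7] 83.5 [ 0.5032 -0.3839  0.0146] 0.0121
scene stap 340 [ 529. -346.] [123.8  30.4] 89.8 [ 0.5294 -0.3455  0.0528] 0.0553
scene book 2284 [602.2  -7. ] [150.  106.1] 70.5 [ 0.6044 -0.0058  0.0234] 0.0237
scene rim 696 [ 500.4 -332.4] [210.8 136.8] 89.0 [ 0.5008 -0.3327  0.0148] 0.0131
t 25.82 pos [ 0.4983 -0.167   0.1802] yaw 89.24 tilt 0.05 w 0.0848 F [0.2 0.1 0. ] 0.0 q [-0.32  0.32 -0.02  1.23  0.    1.26]
slide [-17.86   3.51   3.  ] spin 0.0
```

>>> arm_command(
  slide=[
    [-5,1,0],
    [-10,2,0],
    [-15,3,0],
    [-17.9,3.5,1],
    [-17.9,3.5,3],
  ],
  spin=[0,0,0,0,0],
)

```text
clock: 26.45
eef_pos: [0.5333, -0.346, 0.1505]
tool_rot: [0.711, 0.703, 0.0, 0.001]
ft_force: [0.1, -0.4, -1.5]
grip_width: 0.0848
grasp_force: 0.0
```

```bash
python3 to.py .531 -.3465 .029 89.2
```

```text
t 26.45 pos [ 0.5333 -0.346   0.1505] yaw 89.4 tilt 0.14 w 0.0848 F [ 0.1 -0.4 -1.5] 0.0 q [-0.58  0.55  0.26  1.27  0.    1.01]
slide [-0.04 -0.25 12.15] spin 0.2
```

>>> arm_command(
  slide=[
    [0,0,3],
    [0,-0.2,6],
    [0,-0.2,9],
    [0,-0.2,11],
    [0,-0.2,12],
  ],
  spin=[0,0,0,0,0],
)

```text
clock: 27.08
eef_pos: [0.5298, -0.3428, 0.029]
tool_rot: [0.71, 0.704, -0.0, -0.001]
ft_force: [-0.4, 0.1, -0.5]
grip_width: 0.0851
grasp_force: 0.0
```

>>> arm_command(
  slide=[
    [0,0,0],
    [0,0,0],
    [0,0,0],
    [0,0,0],
    [0,0,0],
  ],
  spin=[0,0,0,0,0],
  jaw=2,
)

```text
clock: 27.7
eef_pos: [0.5306, -0.3458, 0.0318]
tool_rot: [0.711, 0.703, 0.0, 0.001]
ft_force: [-0.7, 0.5, 5.5]
grip_width: 0.0292
grasp_force: 61.0
```

```bash
python3 to.py .604 -.008 .049 70
```

```text
t 27.7 pos [ 0.5306 -0.3458  0.0318] yaw 89.4 tilt 0.13 w 0.0292 F [-0.7  0.5  5.5] 61.0 q [-0.58  0.64  0.09  1.01  0.    1.  ]
slide [33.85  7.   -1.75] spin 19.4
```

>>> arm_command(
  slide=[
    [0,0,-2],
    [0,0,-5],
    [1,0,-8],
    [5,0,-8],
    [10,0,-8],
  ],
  spin=[0,0,0,0,0],
)

```text
clock: 28.32
eef_pos: [0.5305, -0.2451, 0.1101]
tool_rot: [0.712, 0.703, 0.0, -0.0]
ft_force: [0.7, 0.3, -3.1]
grip_width: 0.0288
grasp_force: 60.2
```

>>> arm_command(
  slide=[
    [5,0,0],
    [10,0,0],
    [15,1,0],
    [19,3,0],
    [22,5,0],
  ],
  spin=[0,4,8,12,16],
)

```text
clock: 28.95
eef_pos: [0.5828, -0.024, 0.1097]
tool_rot: [0.802, 0.597, -0.001, -0.001]
ft_force: [1.2, -0.4, -2.0]
grip_width: 0.0285
grasp_force: 60.1
```

```bash
python3 sp.py | grep book; python3 to.py .604 -.007 .053 70.2
```

```text
scene book 1903 [602.8  -7.2] [150.5 105.4] 70.7 [ 0.6164 -0.006   0.0232] 0.0238
t 29.05 pos [ 0.5845 -0.0225  0.1096] yaw 73.64 tilt 0.08 w 0.0289 F [-0.9 -0.4 -2.5] 60.1 q [-0.04  0.48  0.03  1.12  0.    1.82]
slide [2.03 1.44 5.67] spin 3.4
```

>>> arm_command(
  slide=[
    [1,0.7,1],
    [2,1.4,2.5],
    [2,1.4,4],
    [2,1.4,5],
    [2,1.4,5.6],
  ],
  spin=[2,3.2,3.2,3.2,3.2],
)

```text
clock: 29.68
eef_pos: [0.6013, -0.0112, 0.0532]
tool_rot: [0.818, 0.575, -0.001, -0.001]
ft_force: [-0.3, -0.8, -2.0]
grip_width: 0.0287
grasp_force: 60.1
```

>>> arm_command(
  slide=[
    [0,0,0.05],
    [0,0,0.1],
    [0,0,0.15],
    [0,0,0.15],
    [0,0,0.15],
  ],
  spin=[0,0,0,0,0],
)

```text
clock: 30.3
eef_pos: [0.6024, -0.0106, 0.0531]
tool_rot: [0.818, 0.575, 0.0, 0.0]
ft_force: [0.2, -0.2, -2.3]
grip_width: 0.0291
grasp_force: 60.1
```

```bash
python3 to.py .604 -.007 .050 70.2
python3 - <<'E'
from fit import *
for n in W:
    q=W[n][sel(n,(.52,.69,-.1,.09,.055,.085))]; print(n,len(q),np.round(rect(q),1) if 0 else rect(q),np.median(q[:,2]))
p=ps['scene']['pixels'][120:320,220:420,::-1]; cv2.imwrite('pics/st.png',cv2.resize(p,None,fx=3,fy=3))
E
```

```text
t 30.3 pos [ 0.6024 -0.0106  0.0531] yaw 70.21 tilt 0.02 w 0.0291 F [ 0.2 -0.2 -2.3] 60.1 q [-0.02  0.57  0.01  1.02  0.    1.9 ]
slide [0.4  0.03 0.31] spin 0.0
top 0 ((0.0, 0.0), (0.0, 0.0), 0.0) nan
scene 535 ((603.386474609375, -8.736930847167969), (118.16313171386719, 56.33502960205078), 56.268951416015625) 0.07646832531747055
  return _methods._mean(a, axis=axis, dtype=dtype,
  ret = ret.dtype.type(ret / rcount)
```

View pics/st.png

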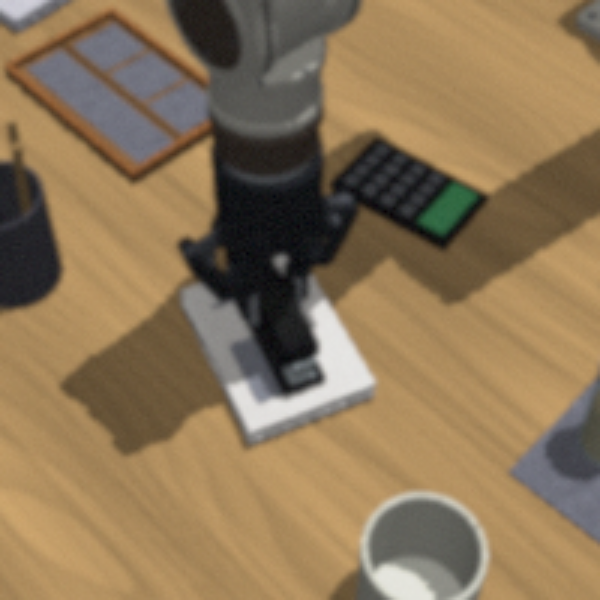

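The stapler hovers just above the booklets, lengthwise and roughly centred at (285,330) in the crop. I lower it the last few millimetres.

>>> arm_command(
  slide=[
    [0.1,0,0.05],
    [0.2,0,0.1],
    [0.2,0,0.15],
    [0.2,0,0.2],
    [0.2,0,0.2],
  ],
  spin=[0,0,0,0,0],
)

```text
clock: 31.02
eef_pos: [0.6029, -0.0088, 0.0508]
tool_rot: [0.818, 0.575, -0.0, -0.0]
ft_force: [0.2, 0.9, -2.7]
grip_width: 0.0288
grasp_force: 60.1
```

>>> arm_command(
  slide=[
    [0,0,0.05],
    [0,0,0.1],
    [0,0,0.1],
    [0,0,0.1],
    [0,0,0.1],
  ],
  spin=[0,0,0,0,0],
)

```text
clock: 31.65
eef_pos: [0.603, -0.0088, 0.0499]
tool_rot: [0.818, 0.575, 0.0, 0.0]
ft_force: [0.5, 0.3, -2.3]
grip_width: 0.029
grasp_force: 60.2
```

>>> arm_command(
  slide=[
    [0,0,0.05],
    [0,0,0.1],
    [0,0,0.1],
    [0,0,0.1],
    [0,0,0.1],
  ],
  spin=[0,0,0,0,0],
)

```text
clock: 32.28
eef_pos: [0.603, -0.0088, 0.0498]
tool_rot: [0.818, 0.575, 0.0, 0.0]
ft_force: [-3.5, 0.3, 6.2]
grip_width: 0.0291
grasp_force: 61.1
```

>>> arm_command(
  slide=[
    [0,0,0],
    [0,0,0],
    [0,0,0],
    [0,0,0],
    [0,0,0],
  ],
  spin=[0,0,0,0,0],
  jaw=8.5,
)

```text
clock: 32.9
eef_pos: [0.6029, -0.0088, 0.0488]
tool_rot: [0.818, 0.575, -0.0, -0.0]
ft_force: [0.2, 1.7, -0.2]
grip_width: 0.0847
grasp_force: 0.0
```

>>> arm_command(
  slide=[
    [0,0,-2],
    [0,0,-6],
    [0,0,-10],
    [0,-3,-13],
    [0,-8,-13],
  ],
  spin=[0,0,0,-6,-12],
)

```text
clock: 33.52
eef_pos: [0.5301, 0.0183, 0.1819]
tool_rot: [0.753, 0.658, 0.003, 0.002]
ft_force: [0.6, 0.9, 1.0]
grip_width: 0.0849
grasp_force: 0.0
```

```bash
python3 to.py .4855 .234 .16 92
python3 - <<'E'
from fit import *
for n in W:
    q=W[n][sel(n,(.52,.69,-.1,.09,.066,.085))]; print(n,len(q),rect(q),np.median(q[:,2]),np.percentile(q,[1,99],axis=0).mean(0)) if len(q)>5 else 0
p=ps['scene']['pixels'][120:320,220:420,::-1]; cv2.imwrite('pics/st2.png',cv2.resize(p,None,fx=3,fy=3))
E
```

```text
t 33.52 pos [0.5301 0.0183 0.1819] yaw 82.34 tilt 0.44 w 0.0849 F [0.6 0.9 1. ] 0.0 q [ 0.03  0.32 -0.02  1.23  0.    1.74]
slide [20.78 -7.31  2.16] spin -9.7
top 169 ((592.606689453125, -45.36170196533203), (51.884437561035156, 30.07251739501953), 68.8929672241211) 0.07370069805332406 [ 0.59234173 -0.04852796  0.07302091]
scene 576 ((601.9713745117188, -8.879844665527344), (123.46073150634766, 30.933839797973633), 70.16771697998047) 0.07362210770292771 [ 0.60321269 -0.00795561  0.07182196]
```

View pics/st2.png

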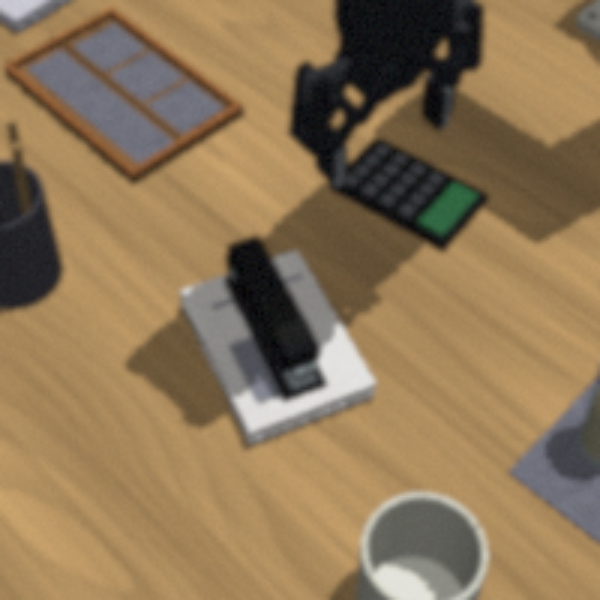

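The stapler lies centred on the booklets at (275,320) in the crop, within about 2 mm of their middle. Next is the jar.

>>> arm_command(
  slide=[
    [5,-2,0],
    [10,-4,0],
    [15,-5.5,0],
    [19,-7,0],
    [20.8,-7.3,0],
  ],
  spin=[-3,-6,-8,-9.7,-9.7],
)

```text
clock: 34.25
eef_pos: [0.4832, 0.2364, 0.1788]
tool_rot: [0.694, 0.72, 0.0, 0.0]
ft_force: [-0.1, -0.2, -0.2]
grip_width: 0.085
grasp_force: 0.0
```

```bash
python3 to.py .4855 .234 .0805 92
```

```text
t 34.25 pos [0.4832 0.2364 0.1788] yaw 92.05 tilt 0.01 w 0.085 F [-0.1 -0.2 -0.2] 0.0 q [ 0.46  0.34  0.01  1.23 -0.    1.99]
slide [-0.25  0.22  9.83] spin 0.0
```

>>> arm_command(
  slide=[
    [-0.2,0.2,3],
    [-0.2,0.2,6],
    [-0.2,0.2,8.5],
    [-0.2,0.2,9.8],
    [-0.2,0.2,9.8],
  ],
  spin=[0,0,0,0,0],
)

```text
clock: 34.88
eef_pos: [0.4854, 0.2317, 0.0801]
tool_rot: [0.696, 0.718, -0.001, -0.0]
ft_force: [0.2, -0.2, 1.0]
grip_width: 0.0854
grasp_force: 0.0
```

>>> arm_command(
  slide=[
    [0,0,0],
    [0,0,0],
    [0,0,0],
    [0,0,0],
    [0,0,0],
  ],
  spin=[0,0,0,0,0],
  jaw=3,
)

```text
clock: 35.5
eef_pos: [0.4862, 0.2328, 0.0824]
tool_rot: [0.695, 0.719, 0.001, 0.0]
ft_force: [-1.4, -0.1, 5.7]
grip_width: 0.0442
grasp_force: 60.6
```

```bash
python3 to.py .472 -.393 .084 89.4
```

```text
t 35.5 pos [0.4862 0.2328 0.0824] yaw 91.92 tilt 0.13 w 0.0442 F [-1.4 -0.1  5.7] 60.6 q [ 0.45  0.42 -0.14  1.    0.    1.98]
slide [-62.5   -3.51  -0.23] spin 2.5
```

>>> arm_command(
  slide=[
    [0,0,-2],
    [0,0,-5],
    [-3,0,-7.5],
    [-8,0,-7.5],
    [-13.5,0,-7.5],
  ],
  spin=[0,0,0,0.5,1],
)

```text
clock: 36.12
eef_pos: [0.4903, 0.0966, 0.1565]
tool_rot: [0.701, 0.713, 0.001, 0.001]
ft_force: [0.9, 0.6, -2.2]
grip_width: 0.0441
grasp_force: 61.6
```

>>> arm_command(
  slide=[
    [-5.5,-0.5,0],
    [-11,-1,0],
    [-16.5,-1.5,0],
    [-22,-2,0],
    [-27.5,-2.5,0],
  ],
  spin=[0.5,1,1.5,1.5,1.5],
)

```text
clock: 36.75
eef_pos: [0.4691, -0.1797, 0.1561]
tool_rot: [0.711, 0.703, 0.0, 0.0]
ft_force: [0.5, 0.1, -1.7]
grip_width: 0.0442
grasp_force: 61.6
```

>>> arm_command(
  slide=[
    [-5.5,0,0],
    [-11,0,0],
    [-16.5,0,0],
    [-20,0,0],
    [-21.5,0,0],
  ],
  spin=[0,0,0,0,0],
)

```text
clock: 37.38
eef_pos: [0.4666, -0.3948, 0.1554]
tool_rot: [0.712, 0.703, -0.0, -0.0]
ft_force: [0.7, 0.7, -2.1]
grip_width: 0.0441
grasp_force: 61.6
```

```bash
python3 to.py .472 -.393 .084 89.4
```

```text
t 37.38 pos [ 0.4666 -0.3948  0.1554] yaw 89.27 tilt 0.02 w 0.0441 F [ 0.7  0.7 -2.1] 61.6 q [-0.7   0.5   0.19  1.26 -0.    0.88]
slide [0.19 0.54 7.14] spin -0.1
```

>>> arm_command(
  slide=[
    [0.2,0.4,0],
    [0.2,0.5,2.5],
    [0.2,0.5,5],
    [0.2,0.5,6.3],
    [0.2,0.5,6.8],
  ],
  spin=[0,0,0,0,0],
)

```text
clock: 38.0
eef_pos: [0.4724, -0.3895, 0.0873]
tool_rot: [0.71, 0.704, 0.0, -0.001]
ft_force: [0.3, -0.4, -1.8]
grip_width: 0.0441
grasp_force: 61.6
```

>>> arm_command(
  slide=[
    [0,0,0.05],
    [0,0,0.1],
    [0,0,0.1],
    [0,0,0.1],
    [0,0,0.1],
  ],
  spin=[0,0,0,0,0],
)

```text
clock: 38.62
eef_pos: [0.4723, -0.3911, 0.0871]
tool_rot: [0.711, 0.703, 0.0, 0.0]
ft_force: [-0.4, 0.6, -1.6]
grip_width: 0.0443
grasp_force: 61.6
```

```bash
python3 to.py .472 -.393 .084 89.4
```

```text
t 38.62 pos [ 0.4723 -0.3911  0.0871] yaw 89.4 tilt 0.02 w 0.0443 F [-0.4  0.6 -1.6] 61.6 q [-0.69  0.55  0.09  1.11  0.    0.89]
slide [-0.19 -0.03  0.31] spin -0.0
```

>>> arm_command(
  slide=[
    [-0.1,0,0.05],
    [-0.2,0,0.1],
    [-0.2,0,0.15],
    [-0.2,0,0.15],
    [-0.2,0,0.15],
  ],
  spin=[0,0,0,0,0],
)

```text
clock: 39.25
eef_pos: [0.4723, -0.3931, 0.0856]
tool_rot: [0.711, 0.703, -0.0, 0.0]
ft_force: [-0.0, -0.6, 0.2]
grip_width: 0.0442
grasp_force: 61.8
```

>>> arm_command(
  slide=[
    [0,0,0.05],
    [0,0,0.1],
    [0,0,0.1],
    [0,0,0.1],
    [0,0,0.1],
  ],
  spin=[0,0,0,0,0],
)

```text
clock: 39.88
eef_pos: [0.4723, -0.3934, 0.0855]
tool_rot: [0.711, 0.703, -0.0, 0.001]
ft_force: [-1.6, 0.4, 5.5]
grip_width: 0.044
grasp_force: 62.4
```

Contact, so I release and travel to the tin at TCP (.4858, .3124).

>>> arm_command(
  slide=[
    [0,0,0],
    [0,0,0],
    [0,0,0],
    [0,0,0],
    [0,0,0],
  ],
  spin=[0,0,0,0,0],
  jaw=8.5,
)

```text
clock: 40.5
eef_pos: [0.4722, -0.3929, 0.0843]
tool_rot: [0.711, 0.703, 0.0, -0.0]
ft_force: [0.3, -1.2, 0.7]
grip_width: 0.085
grasp_force: 0.0
```

>>> arm_command(
  slide=[
    [0,0,-2],
    [0,0,-5],
    [0,0,-9],
    [4,0,-10],
    [10,0,-10],
  ],
  spin=[0,0,0,0,0],
)

```text
clock: 41.12
eef_pos: [0.4742, -0.2937, 0.1858]
tool_rot: [0.712, 0.702, 0.001, 0.002]
ft_force: [1.4, 0.8, 0.3]
grip_width: 0.085
grasp_force: 0.0
```

>>> arm_command(
  slide=[
    [6,0,0],
    [12,0,0],
    [18,0,0],
    [24,0,0],
    [30,0,0],
  ],
  spin=[-0.5,-1,-1.5,-2,-2.6],
)

```text
clock: 41.75
eef_pos: [0.4763, 0.0088, 0.1848]
tool_rot: [0.695, 0.719, 0.0, 0.0]
ft_force: [0.5, 0.7, 0.1]
grip_width: 0.0849
grasp_force: 0.0
```

>>> arm_command(
  slide=[
    [6,0,0],
    [12,0,0],
    [18,0,0],
    [24,0,0],
    [29,0,0],
  ],
  spin=[0,0,0,0,0],
)

```text
clock: 42.38
eef_pos: [0.4658, 0.2992, 0.1846]
tool_rot: [0.694, 0.72, 0.0, 0.0]
ft_force: [-0.4, -0.1, 0.5]
grip_width: 0.0848
grasp_force: 0.0
```

```bash
python3 st.py; python3 to.py .4858 .3124 .082 92
```

```text
top 160 mid [0.4867 0.3052 0.1153] size [0.034 0.043 0.008] ang 0.7 [34. 45.]
top 202 mid [ 0.4707 -0.3956  0.1123] size [0.041 0.042 0.007] ang 64.4 [45. 43.]
scene 135 mid [ 0.4692 -0.3932  0.1105] size [0.043 0.042 0.005] ang 29.0 [44. 42.]
scene 404 mid [0.4844 0.3099 0.1127] size [0.035 0.047 0.006] ang 87.2 [48. 37.]
scene 231 mid [0.4866 0.3905 0.1179] size [0.031 0.03  0.006] ang 41.6 [32. 31.]
t 42.48 pos [0.4657 0.3017 0.1842] yaw 92.37 tilt 0.13 w 0.0851 F [-0.5 -0.3  0.2] 0.0 q [0.57 0.37 0.06 1.26 0.   2.1 ]
slide [ 0.97  2.05 10.22] spin 0.4
```

Jar is back within about 1 mm of its start. I grip the tin.

>>> arm_command(
  slide=[
    [0.8,1.8,1],
    [0.9,2,4],
    [0.9,2,7],
    [0.9,2,9.5],
    [0.9,2,10.2],
  ],
  spin=[0.3,0.3,0.3,0.3,0.3],
)

```text
clock: 43.1
eef_pos: [0.4847, 0.305, 0.0806]
tool_rot: [0.697, 0.717, -0.002, -0.0]
ft_force: [0.2, -0.1, -0.1]
grip_width: 0.085
grasp_force: 0.0
```

>>> arm_command(
  slide=[
    [0,0,0],
    [0,0,0],
    [0,0,0],
    [0,0,0],
    [0,0,0],
  ],
  spin=[0,0,0,0,0],
  jaw=2,
)

```text
clock: 43.72
eef_pos: [0.4866, 0.3071, 0.084]
tool_rot: [0.696, 0.718, 0.001, 0.0]
ft_force: [-2.0, 0.1, 4.8]
grip_width: 0.0356
grasp_force: 59.2
```

```bash
python3 to.py .473 -.3334 .0855 89.4
```

```text
t 43.72 pos [0.4866 0.3071 0.084 ] yaw 91.72 tilt 0.15 w 0.0356 F [-2.   0.1  4.8] 59.2 q [ 0.56  0.49 -0.03  1.05  0.    2.1 ]
slide [-63.98  -3.27  -0.25] spin 2.3
```

>>> arm_command(
  slide=[
    [0,0,-2],
    [0,0,-5],
    [-3,0,-7.5],
    [-8,0,-7.5],
    [-13.5,0,-7.5],
  ],
  spin=[0,0,0,0.5,1],
)

```text
clock: 44.35
eef_pos: [0.4902, 0.1708, 0.1579]
tool_rot: [0.702, 0.712, 0.001, 0.0]
ft_force: [0.3, -0.5, -2.2]
grip_width: 0.0352
grasp_force: 59.1
```

>>> arm_command(
  slide=[
    [-5.5,-0.5,0],
    [-11,-1,0],
    [-16.5,-1.5,0],
    [-22,-2,0],
    [-27.5,-2.2,0],
  ],
  spin=[0.5,1,1.3,1.3,1.3],
)

```text
clock: 44.98
eef_pos: [0.4709, -0.1054, 0.1576]
tool_rot: [0.711, 0.704, 0.0, 0.0]
ft_force: [0.9, 0.5, 0.2]
grip_width: 0.035
grasp_force: 59.1
```

>>> arm_command(
  slide=[
    [-5.5,0,0],
    [-11,0,0],
    [-16.5,0,0],
    [-21,0,0],
    [-23,0,0],
  ],
  spin=[0,0,0,0,0],
)

```text
clock: 45.6
eef_pos: [0.4685, -0.336, 0.1571]
tool_rot: [0.712, 0.702, -0.0, 0.0]
ft_force: [0.0, 0.8, -0.9]
grip_width: 0.0354
grasp_force: 59.0
```

```bash
python3 to.py .473 -.3387 .0865 89.4
```

```text
t 45.6 pos [ 0.4685 -0.336   0.1571] yaw 89.26 tilt 0.01 w 0.0354 F [ 0.   0.8 -0.9] 59.0 q [-0.62  0.43  0.08  1.22 -0.    0.96]
slide [-0.26  0.46  7.06] spin -0.1
```

>>> arm_command(
  slide=[
    [-0.3,0.4,0],
    [-0.3,0.4,2.5],
    [-0.3,0.4,5],
    [-0.3,0.4,6.2],
    [-0.3,0.4,6.7],
  ],
  spin=[0,0,0,0,0],
)

```text
clock: 46.22
eef_pos: [0.4731, -0.3354, 0.09]
tool_rot: [0.71, 0.704, 0.0, -0.001]
ft_force: [0.7, -0.3, -0.5]
grip_width: 0.0353
grasp_force: 59.0
```

>>> arm_command(
  slide=[
    [0,0,0.05],
    [0,0,0.1],
    [0,0,0.15],
    [0,0,0.15],
    [0,0,0.15],
  ],
  spin=[0,0,0,0,0],
)

```text
clock: 46.85
eef_pos: [0.4729, -0.3368, 0.0891]
tool_rot: [0.711, 0.703, 0.0, 0.0]
ft_force: [-0.5, 0.6, -0.9]
grip_width: 0.0353
grasp_force: 59.0
```

```bash
python3 to.py .473 -.3387 .0865 89.4
```

```text
t 46.85 pos [ 0.4729 -0.3368  0.0891] yaw 89.4 tilt 0.01 w 0.0353 F [-0.5  0.6 -0.9] 59.0 q [-0.62  0.49 -0.01  1.07  0.    0.96]
slide [-0.19  0.01  0.26] spin -0.0
```

>>> arm_command(
  slide=[
    [-0.1,0,0.05],
    [-0.2,0,0.1],
    [-0.2,0,0.15],
    [-0.2,0,0.15],
    [-0.2,0,0.15],
  ],
  spin=[0,0,0,0,0],
)

```text
clock: 47.48
eef_pos: [0.4729, -0.3387, 0.0874]
tool_rot: [0.711, 0.703, 0.0, -0.0]
ft_force: [-1.0, -0.0, -1.0]
grip_width: 0.0354
grasp_force: 59.0
```

>>> arm_command(
  slide=[
    [0,0,0.05],
    [0,0,0.1],
    [0,0,0.1],
    [0,0,0.1],
    [0,0,0.1],
  ],
  spin=[0,0,0,0,0],
)

```text
clock: 48.1
eef_pos: [0.473, -0.339, 0.0871]
tool_rot: [0.711, 0.703, -0.0, 0.0]
ft_force: [-2.2, 0.2, 4.9]
grip_width: 0.0356
grasp_force: 59.7
```

Contact. I release and go to the glue stick at TCP (.486, .3888).

>>> arm_command(
  slide=[
    [0,0,0],
    [0,0,0],
    [0,0,0],
    [0,0,0],
    [0,0,0],
  ],
  spin=[0,0,0,0,0],
  jaw=8.5,
)

```text
clock: 48.72
eef_pos: [0.4729, -0.3387, 0.0863]
tool_rot: [0.711, 0.703, 0.0, -0.0]
ft_force: [0.2, 0.3, 1.2]
grip_width: 0.0852
grasp_force: 0.0
```

>>> arm_command(
  slide=[
    [0,0,-2],
    [0,0,-5],
    [0,0,-9],
    [4,0,-10],
    [10,0,-10],
  ],
  spin=[0,0,0,0,0],
)

```text
clock: 49.35
eef_pos: [0.475, -0.2394, 0.1879]
tool_rot: [0.712, 0.702, 0.001, 0.002]
ft_force: [0.9, 1.2, 0.3]
grip_width: 0.0849
grasp_force: 0.0
```

>>> arm_command(
  slide=[
    [6,0,0],
    [12,0.5,0],
    [18,1,0],
    [24,1,0],
    [30,1,0],
  ],
  spin=[-0.5,-1,-1.5,-2,-2.6],
)

```text
clock: 49.98
eef_pos: [0.487, 0.0631, 0.1867]
tool_rot: [0.695, 0.719, 0.0, 0.0]
ft_force: [0.9, -0.1, -0.1]
grip_width: 0.0846
grasp_force: 0.0
```

>>> arm_command(
  slide=[
    [6,0.5,0],
    [12,1,0],
    [18,1,0],
    [24,1,0],
    [30,1,0],
  ],
  spin=[0,0,0,0,0],
)

```text
clock: 50.6
eef_pos: [0.4862, 0.3633, 0.1865]
tool_rot: [0.695, 0.719, 0.0, 0.0]
ft_force: [1.3, 0.3, -0.7]
grip_width: 0.085
grasp_force: 0.0
```

```bash
python3 st.py; python3 to.py .486 .3905 .079 92
```

```text
top 87 mid [0.4891 0.3867 0.1203] size [0.028 0.027 0.008] ang 14.9 [32. 26.]
top 191 mid [ 0.4734 -0.3375  0.1176] size [0.035 0.047 0.007] ang 87.5 [47. 36.]
top 189 mid [ 0.4708 -0.3963  0.113 ] size [0.041 0.041 0.008] ang 7.8 [42. 42.]
scene 187 mid [ 0.4706 -0.3606  0.1149] size [0.036 0.1   0.007] ang 85.3 [105.  38.]
scene 236 mid [0.4869 0.3905 0.1177] size [0.03  0.03  0.006] ang 39.7 [31. 32.]
t 50.7 pos [0.4854 0.3672 0.1856] yaw 92.42 tilt 0.13 w 0.0849 F [ 0.5 -0.6  0.1] 0.0 q [0.65 0.48 0.23 1.32 0.   2.18]
slide [ 2.3   0.16 10.66] spin 0.4
```

>>> arm_command(
  slide=[
    [2,0.1,1],
    [2.1,0.1,4],
    [2.1,0.1,7.5],
    [2.1,0.1,10],
    [2.1,0.1,10.6],
  ],
  spin=[0.3,0.3,0.3,0.3,0.3],
)

```text
clock: 51.32
eef_pos: [0.4856, 0.3806, 0.0778]
tool_rot: [0.697, 0.717, -0.002, -0.0]
ft_force: [0.1, 0.1, -0.3]
grip_width: 0.0849
grasp_force: 0.0
```

>>> arm_command(
  slide=[
    [0,0,0],
    [0,0,0],
    [0,0,0],
    [0,0,0],
    [0,0,0],
  ],
  spin=[0,0,0,0,0],
  jaw=2,
)

```text
clock: 51.95
eef_pos: [0.4875, 0.3831, 0.0821]
tool_rot: [0.696, 0.718, 0.002, 0.0]
ft_force: [-0.9, -0.2, 5.7]
grip_width: 0.0322
grasp_force: 60.0
```

```bash
python3 to.py .473 -.2746 .0814 89.2
```

```text
t 51.95 pos [0.4875 0.3831 0.0821] yaw 91.72 tilt 0.17 w 0.0322 F [-0.9 -0.2  5.7] 60.0 q [0.67 0.57 0.1  1.1  0.   2.21]
slide [-65.7   -3.42  -0.07] spin 2.5
```

>>> arm_command(
  slide=[
    [0,0,-2],
    [0,0,-5],
    [-3,0,-7.5],
    [-8,0,-7.5],
    [-13.5,0,-7.5],
  ],
  spin=[0,0,0,0.5,1],
)

```text
clock: 52.58
eef_pos: [0.4908, 0.2466, 0.1556]
tool_rot: [0.702, 0.712, 0.0, 0.0]
ft_force: [1.6, 0.2, 0.2]
grip_width: 0.032
grasp_force: 59.5
```

>>> arm_command(
  slide=[
    [-5.5,-0.5,0],
    [-11,-1,0],
    [-16.5,-1.5,0],
    [-22,-2,0],
    [-27.5,-2.2,0],
  ],
  spin=[0.5,1,1.5,1.5,1.5],
)

```text
clock: 53.2
eef_pos: [0.4715, -0.0295, 0.1554]
tool_rot: [0.712, 0.702, -0.0, 0.0]
ft_force: [1.2, 0.3, -1.4]
grip_width: 0.0318
grasp_force: 59.5
```

>>> arm_command(
  slide=[
    [-5.5,0,0],
    [-11,0,0],
    [-16.5,0,0],
    [-21.5,0,0],
    [-24.5,0,0],
  ],
  spin=[0,0,0,0,0],
)

```text
clock: 53.82
eef_pos: [0.4682, -0.2752, 0.1551]
tool_rot: [0.713, 0.701, -0.0, -0.0]
ft_force: [-0.7, 1.4, -1.1]
grip_width: 0.0317
grasp_force: 59.5
```

```bash
python3 to.py .473 -.2803 .085 89.2
```

```text
t 53.82 pos [ 0.4682 -0.2752  0.1551] yaw 89.07 tilt 0.02 w 0.0317 F [-0.7  1.4 -1.1] 59.5 q [-0.53  0.37 -0.02  1.18 -0.    1.06]
slide [-0.5   0.49  7.01] spin -0.1
```

>>> arm_command(
  slide=[
    [-0.4,0.4,0],
    [-0.4,0.4,2.5],
    [-0.4,0.4,5],
    [-0.4,0.4,6.2],
    [-0.4,0.4,6.7],
  ],
  spin=[0,0,0,0,0],
)

```text
clock: 54.45
eef_pos: [0.4726, -0.2759, 0.0879]
tool_rot: [0.712, 0.703, -0.0, -0.001]
ft_force: [0.7, 0.6, -0.8]
grip_width: 0.032
grasp_force: 59.5
```

>>> arm_command(
  slide=[
    [0,0,0.05],
    [0,0,0.1],
    [0,0,0.1],
    [0,0,0.1],
    [0,0,0.1],
  ],
  spin=[0,0,0,0,0],
)

```text
clock: 55.08
eef_pos: [0.4728, -0.277, 0.0876]
tool_rot: [0.712, 0.702, 0.0, 0.0]
ft_force: [-0.1, 0.7, -0.5]
grip_width: 0.0322
grasp_force: 59.5
```

```bash
python3 to.py .473 -.2803 .085 89.2
```

```text
t 55.08 pos [ 0.4728 -0.277   0.0876] yaw 89.2 tilt 0.02 w 0.0322 F [-0.1  0.7 -0.5] 59.5 q [-0.53  0.44 -0.11  1.03  0.    1.05]
slide [-0.33  0.03  0.26] spin 0.0
```

>>> arm_command(
  slide=[
    [-0.1,0,0.05],
    [-0.2,0,0.1],
    [-0.3,0,0.15],
    [-0.3,0,0.2],
    [-0.3,0,0.2],
  ],
  spin=[0,0,0,0,0],
)

```text
clock: 55.7
eef_pos: [0.4726, -0.2798, 0.0853]
tool_rot: [0.712, 0.702, -0.0, -0.0]
ft_force: [-0.1, 0.8, -0.2]
grip_width: 0.032
grasp_force: 59.5
```

>>> arm_command(
  slide=[
    [0,0,0.05],
    [0,0,0.1],
    [0,0,0.1],
    [0,0,0.1],
    [0,0,0.1],
  ],
  spin=[0,0,0,0,0],
)

```text
clock: 56.32
eef_pos: [0.4727, -0.28, 0.085]
tool_rot: [0.712, 0.702, 0.0, 0.0]
ft_force: [-2.5, 0.4, 5.0]
grip_width: 0.0322
grasp_force: 60.2
```

Contact. I release, rise and check everything.

>>> arm_command(
  slide=[
    [0,0,0],
    [0,0,0],
    [0,0,0],
    [0,0,0],
    [0,0,0],
  ],
  spin=[0,0,0,0,0],
  jaw=8.5,
)

```text
clock: 56.95
eef_pos: [0.4727, -0.2799, 0.0843]
tool_rot: [0.712, 0.702, 0.0, -0.0]
ft_force: [-0.8, -0.7, -0.2]
grip_width: 0.0854
grasp_force: 0.0
```

>>> arm_command(
  slide=[
    [0,0,-2],
    [0,0,-5],
    [0,0,-9],
    [0,-3,-12],
    [2,-9,-14],
  ],
  spin=[0,0,0,0,0],
)

```text
clock: 57.58
eef_pos: [0.3875, -0.261, 0.2248]
tool_rot: [0.712, 0.702, 0.0, 0.002]
ft_force: [-1.1, -0.3, 0.4]
grip_width: 0.0851
grasp_force: 0.0
```

>>> arm_command(
  slide=[
    [5,-3,0],
    [9,-5,0],
    [11,-6,0],
    [11,-6,0],
    [11,-6,0],
  ],
  spin=[0,0,0,0,0],
)

```text
clock: 58.2
eef_pos: [0.3286, -0.1495, 0.2235]
tool_rot: [0.712, 0.702, 0.0, 0.001]
ft_force: [0.8, -0.4, 1.1]
grip_width: 0.0848
grasp_force: 0.0
```

```bash
python3 st.py; python3 to.py 0.5 0 .2 89
python3 - <<'E'
from fit import *
for n in W:
    q=W[n][sel(n,(.52,.69,-.1,.09,.066,.085))]; print(n,len(q),rect(q),np.median(q[:,2])) if len(q)>5 else 0
cv2.imwrite('pics/fin.png',ps['scene']['pixels'][:,:,::-1])
E
```

```text
top 102 mid [ 0.4738 -0.2727  0.1227] size [0.03  0.03  0.006] ang 88.1 [30. 30.]
top 200 mid [ 0.4734 -0.3378  0.1179] size [0.036 0.046 0.007] ang 87.9 [49. 36.]
top 199 mid [ 0.4707 -0.3956  0.1123] size [0.041 0.041 0.007] ang 27.2 [44. 44.]
scene 212 mid [ 0.4706 -0.3076  0.1189] size [0.035 0.102 0.008] ang 87.2 [104.  37.]
t 58.3 pos [ 0.3285 -0.1497  0.2233] yaw 89.17 tilt 0.02 w 0.085 F [-0.  -0.3  0.1] 0.0 q [-0.43 -0.03 -0.33  1.28 -0.    1.16]
slide [15.22 16.93  2.33] spin 0.2
top 443 ((604.9865112304688, -11.79043960571289), (123.76681518554688, 31.27813720703125), 70.45152282714844) 0.07408475963269621
scene 571 ((601.33154296875, -9.82474136352539), (124.33047485351562, 30.766220092773438), 69.7239990234375) 0.07371864529213472
```

View pics/fin.png

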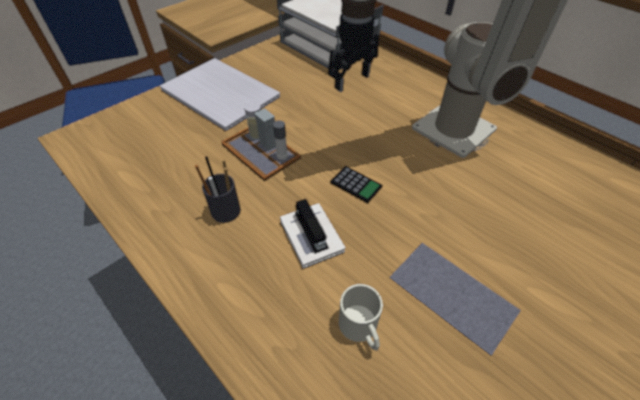

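The glue stick, tin and jar stand in the organiser at about (279,140), (265,130) and (251,122), each within 3 mm of its start. The stapler lies on the booklets at (311,225), about 3 mm off centre, and the bystanders are unmoved.

```bash
python3 -c "from workcell import *; print(job_done())"
```

```text
the job is handed in; nothing more can be done
None
```

The job is handed in, with no verdict returned: in the last camera check the stapler lay lengthwise on the booklets about 3 mm off centre, and the glue stick, jar and tin stood upright in the organiser within about 3 mm of their starting places.

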